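Level and lock a tilted transmitter chassis, then set its trimmer capacitor

TASK

The transmitter chassis has been left tilted and unlocked in its service jig. Swing it level and push the red-knobbed lock pin fully home; once it is locked, turn the white slotted trimmer with the yellow plastic tuning tool from the rack (not with the other tools, and not with your fingers) until its black pointer lines up with the red paint mark. Put the tool back upright in its free hole in the rack, fully down, and leave the chassis locked, the trimmer on its mark and everything else on the bench where it was.

Things in the scene. Friction and masses are not known exactly. Their poses are not given: they have to be found in the camera images.
- jig: Tilting service jig, fixed: grey base plate 200 (x) by 270 (y) by 10 mm, blue uprights at y = +116 mm (70 wide, 170 high, carries the lock pin) and y = -116 mm (135 high). Origin: centre of the base's underside, on the bench; x points roughly away from the robot, z up. The trunnion axis runs parallel to its y axis, 100 mm straight above the origin.
- cradle (a joint): Angle (rad) of the cradle with the chassis about the trunnion axis. 0 = level; positive = handle edge (jig -x, near the robot) up. Starts unlocked at 0.45 to 0.9; range -0.15 to 1.62. Friction (0.35 N m, about 3 N at the handle) holds it where it is left. The index arc on its +y end has a 12 mm notch for the pin at level (and at 90 degrees), elsewhere it blocks the pin.
- cradle_handle (a point): Middle of the cradle's handle: a black round bar 12 mm in diameter, 116 mm long, parallel to jig y, 115 mm from the trunnion axis on the cradle's -x side (at the axis's height when the cradle is level), on a 10 mm rod at each end. The cradle's edge is 40 mm inward of the bar. The axes of this point turn with the cradle.
- lockpin (a joint): Travel (m) of the lock pin: 0 = pulled out (start), 0.022 = fully home. It slides along jig -y, towards the cradle; a friction of 2.5 N holds it where it is left. It goes in only if the cradle is within about 0.06 rad of level: its round nose (9 mm pin, 12 mm notch) then draws the cradle level. On the closed part of the arc it stops after about 4 mm.
- lockpin_knob (a point): Centre of the pin's red knob, a cylinder 24 mm in diameter and 20 mm long lying along jig y, 155 mm above the bench over the trunnion axis; at jig y = 182 mm when pulled out, 160 mm when home. The brass guide on the upright ends at jig y = 136 mm. The knob can be pinched from above across jig x, or pushed on its outer end.
- trimmer (a joint): Angle (rad) of the white slotted trimmer head in the chassis. 0 = its black pointer meets the red paint mark; positive = turned counter-clockwise seen from above. It starts at 0.5 to 1.35, so it must be turned clockwise. Stops at -0.6 and 1.8. Turning takes 0.035 N m; it stays where it is left. The tool's blade has about 0.1 rad of play in the slot either way.
- trimmer_top (a point): Centre of the trimmer head's top face. Chassis level: 138 mm above the bench, axis vertical, at jig x = +16, y = -32 mm. Its slot runs along this point's x axis: 23 mm long, 4.5 wide, 12 deep, ends closed, flared to 10 mm wide over the top 4 mm. The black pointer points along this point's +x; the red mark is on the jig's +x side (away from the robot) of the head, on the ceramic plate below it.
- trimmer_head: The white nylon trimmer head, a cylinder 30 mm in diameter and 17 mm high standing on a 56 mm square white ceramic plate. Origin: on its axis at its underside, axes as those of trimmer_top. To be turned with the tuning tool only.
- rack: Wooden tool rack, 200 mm (x) by 76 mm (y) by 80 mm high, open below, fixed to the bench. Origin: centre of its underside, z up. Three round holes, 21 mm in diameter, through its 12 mm top plate at x = -60, 0 and +60 mm, y = 0; each holds one tool, in any order.
- tuner: Yellow plastic tuning tool, 158 mm, 60 g, upright in a rack hole. Origin: on its axis under its round collar (36 mm wide, 6 thick), which rests on the rack's top; z up the handle. Handle: z = 6 to 86 mm, section 32 mm along its x by 22 mm along its y: grip across the 22. Below: 12 mm shaft, then a flat blade 16 mm wide along x, 3 mm thick along y. Its x starts within 0.3 rad of the rack's x.
- tuner_tip (a point): Tip of the tuning tool's blade, on its axis, 72 mm below the tool's origin.
- screwdriver: Red-handled steel screwdriver in another rack hole, handle up to 32 mm in diameter, its top 90 mm above the rack. Not to be used.
- nutdriver: Blue-handled nut driver in another rack hole, handle up to 32 mm in diameter, its top 83 mm above the rack. Not to be used.
- handset: Opened grey handset transmitter, 190 mm wide, 150 mm deep, 42 mm high, lying on the bench to the left of the jig. Leave alone.
- dish: Small steel dish for screws, 84 mm in diameter, 28 mm high. Leave alone.
- cleaner: Aluminium spray can, 52 mm in diameter, 150 mm high. Leave alone.
Mind the look-alikes: they are no part of the job. Of the things like the tuner, leave any that is turquoise; of the rest the smaller one is meant.

How it is judged:
By the outcome, as a careful person would: the job done as asked, in the order asked, and still so for the second after the job is handed in, with the robot touching nothing.
It also fails if it takes over 64 s, if anything falls off the work surface, if the arm or the gripper's body presses on something with over 40 N, if the wrist force passes 120 N, or if a joint passes its speed limit or range.

ROBOT

A 6-joint arm with a two-finger parallel gripper is mounted at the origin on the work surface. World frame = base frame: x ahead of the robot, y to its left, z up, the work surface at z = 0. Lengths are in m, angles in degrees, forces in N, time in s.
With the tool pointing down it reaches from about 0.4 to 0.825 m from the base axis. Payload 7 kg.
Tool frame: the origin (TCP) lies at the very end of the fingers, on their centre line; the grasp point (between the pads) lies 19 mm behind it; y points along the fingers, x is the direction in which the jaws open and shut, and the axes are right-handed (so a half turn about y gives the same grasp; the last joint's range is limited). The gripper opens to 88 mm and grips with 3 to 60 N. Pads are 19 mm wide; open, the fingers measure 130 mm over their backs; the gripper's body (78 mm by 193 mm) begins 47 mm behind the grasp point.
Start: joints at [-50.357, 20.546, 0.682, 0, -70.136, -16.507], TCP at [0.265, -0.621, 0.227] pointing down, gripper open.
Joint ranges: [-176.03, 176.03], [-82.01, 121.73], [-58.28, 71.71], [-173.87, 95.51], [-174.79, -0.11], [-173.66, 173.66]. Speed limits (degrees/s): [136.94, 136.94, 172.46, 180, 180, 180].

INTERFACE

Orientations are given as [roll, pitch, yaw] about the fixed x, y, z axes, in that order (R = Rz(yaw) Ry(pitch) Rx(roll)).
In Python, from plant import ctrl gives the robot as it stands.
- The arm moves only by the shell command python3 -m crank 'ROWS'. ROWS is JSON, a list that holds one entry, the list of rows, each a list of 5 numbers: the closure, from -1 (fully open) to 1 (shut), then the shift along the tool's x, y, z in mm, then the turn about the tool's y in rad. In form: [[[claw, x, y, z, turn], ...]]. A call has 1 to 12 rows; each row is the pose to reach, as a shift and turn from the pose commanded when the call began, along the tool's axes at that moment; what a row does not reach only later rows make up. A row lasts 1/8 s, in which the tool goes at most 62.5 mm and 10.7 degrees, less where a joint would pass 70% of its speed; a pose out of reach is approached as far as the arm can. A call with a gripper value outside its range is refused whole. The fingers move at their own pace and stop on an object; the grip force is fixed at half the most. Time passes only in rows, so rows that repeat a pose let the fingers close. It gives the time, the measured TCP pose, the force and the opening at its end, in the units of the state.
- ctrl.get_obs(): the state, without advancing time (a new reading comes with each control period).
- ctrl.snapshot(name): name is "side" or "top" or "wrist"; returns the picture (480x640x3 uint8, red, green, blue); there is no depth.
- ctrl.camera_model(name): a dict with "fx", "fy", "cx", "cy" (pixels), "dist_coeffs" ([k1, k2, p1, p2, k3] as OpenCV has them; the pictures are not rectified), "origin" and "orientation" of the camera in the world; the wrist camera has in their place "hand_eye" (4x4, takes a point from camera to tool coordinates, whose origin is the TCP and whose axes are the tool frame's). Camera axes: x right, y down, z forward; pixel columns grow to the right and rows downward; lengths in m; the calibration is good to about 2 mm. A picture is of the moment at which its call begins: read the wrist's pose just before it. camera_model takes no time and is no camera call.
- ctrl.close_job(): hands the job in, once; it reports no verdict.
Trained networks look in the newest picture that a camera, given by its name, has taken for a name from the list of things; names that differ only in an ending like _2 or _b are one class to them, and where a whole thing is asked for, a point or a joint stands for the part that bears it (a point fixed in the world has none). Each returns a list of dicts, best first, with "confidence" (0 to 1); they miss things now and then, are a little off and sometimes report something else, mostly with a low value. They report only what shows in the picture. A call takes as long as a camera call. They do not tell look-alikes from the thing itself.
- ctrl.find_in(camera, name): "extent" ([left, top, width, height] in pixels, round what is visible of it).
The state is a dict: "clock": time; "joint_pos": joint angles; "qvel": joint speeds; "tau": joint torques, N m; "tool_pos": TCP position; "orientation": TCP orientation; "force": force on the tool from outside, world axes, zero at the start; "moment": the same for the moment, N m; "opening": finger opening in m.
Only numpy, scipy, OpenCV 4.12 (cv2) and the standard library are available. Lean on these libraries where they do the work, as an engineer would, in place of code of your own. Each camera call takes 0.05 s, during which the arm holds its last target.

## Working session

There is one attempt and no reset: what is moved stays moved. The work goes in short steps, Python scripts to look and compute and a shell command to move; the robot and the scene stay as the last step left them, time stands still between calls to the robot, and variables do not carry over. Pictures are saved under pics/ and viewed, and the job is handed in when it is done.

```bash
ls; mkdir -p pics
python3 - <<'E'
from plant import ctrl
import cv2,numpy as np
np.set_printoptions(suppress=True,precision=4)
o=ctrl.get_obs()
for k,v in o.items(): print(k,v)
for n in ["side","top","wrist"]:
    im=ctrl.snapshot(n); cv2.imwrite(f"pics/{n}0.png",im[:,:,::-1])
    print(n,ctrl.camera_model(n))
E
```

```text
pics
clock 0.0
joint_pos [-50.3587  20.592    0.6336  -0.0227 -70.1361 -16.5068]
qvel [ 0.0158 -0.1387  0.0441  0.1441 -0.0417 -0.0899]
tau [  0.0006 -58.2724  29.3059   6.9975   0.0071  -0.0001]
tool_pos [ 0.265  -0.6203  0.2256]
orientation [-89.9936  -0.0967 113.1267]
force [-1.1749 -0.1018 -0.0523]
moment [ 0.0141 -0.0147  0.0477]
opening 0.08759818578858523
side {'fx': 459.7062596745607, 'fy': 459.7062596745607, 'cx': 323.25555168780454, 'cy': 240.99636628232466, 'dist_coeffs': array([0.0029, 0.    , 0.    , 0.    , 0.    ]), 'origin': array([0.3358, 0.7828, 0.7813]), 'orientation': array([-131.0068,   -0.6285, -166.1703])}
top {'fx': 451.3355599655312, 'fy': 451.3355599655312, 'cx': 317.6541309734844, 'cy': 235.82904573462133, 'dist_coeffs': array([0.015, 0.   , 0.   , 0.   , 0.   ]), 'origin': array([0.4755, 0.0315, 1.1647]), 'orientation': array([-177.1113,   -0.1381,  -89.6385])}
wrist {'fx': 358.4219747460987, 'fy': 358.4219747460987, 'cx': 325.4785310229129, 'cy': 241.26516755698995, 'dist_coeffs': array([-0.0164,  0.    ,  0.    ,  0.    ,  0.    ]), 'hand_eye': array([[ 1.    ,  0.0003, -0.0009, -0.0006],
       [ 0.0009, -0.2786,  0.9604, -0.1582],
       [ 0.0001, -0.9604, -0.2786,  0.0761],
       [ 0.    ,  0.    ,  0.    ,  1.    ]])}
```

View pics/side0.png

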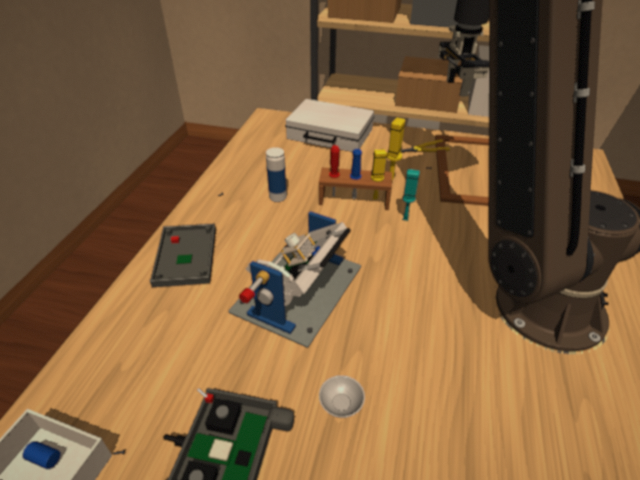

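View pics/top0.png

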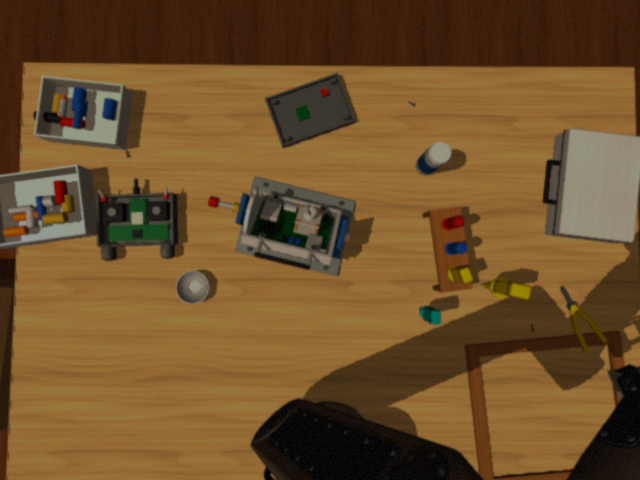

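View pics/wrist0.png

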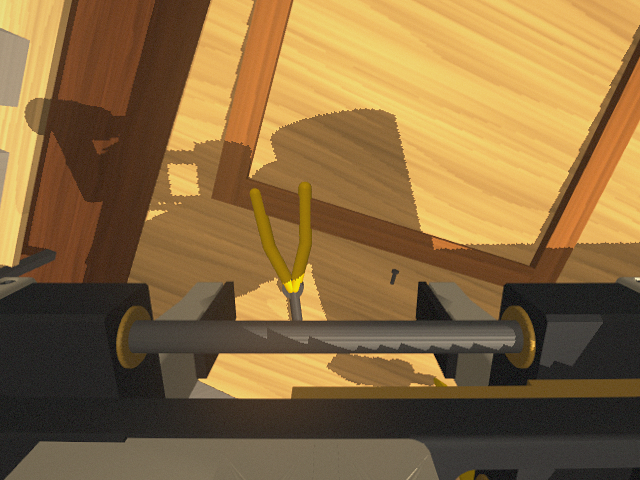

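The pictures show the yellow tools: one in the rack at side (380,165)/top (459,275), a larger one at side (397,140)/top (510,290), and a turquoise one at side (411,185)/top (430,315). The jig is at top (296,225), and its red knob is at top (213,202).

```bash
cat > h.py <<'E'
import numpy as np,cv2
from scipy.spatial.transform import Rotation as R
np.set_printoptions(suppress=True,precision=4)
def eul(o): return R.from_euler('xyz',o,degrees=True).as_matrix()
def pose(m,obs=None):
    if 'hand_eye' in m:
        T=np.eye(4);T[:3,:3]=eul(obs['orientation']);T[:3,3]=obs['tool_pos'];return T@np.array(m['hand_eye'])
    T=np.eye(4);T[:3,:3]=eul(m['orientation']);T[:3,3]=m['origin'];return T
def K(m): return np.array([[m['fx'],0,m['cx']],[0,m['fy'],m['cy']],[0,0,1]])
def proj(P,m,obs=None):
    T=np.linalg.inv(pose(m,obs));P=np.atleast_2d(P).astype(float)
    return cv2.projectPoints(P,cv2.Rodrigues(T[:3,:3])[0],T[:3,3],K(m),np.array(m['dist_coeffs']))[0][:,0]
def ray(uv,m,obs=None):
    T=pose(m,obs);n=cv2.undistortPoints(np.array([[uv]],float),K(m),np.array(m['dist_coeffs']))[0,0]
    d=T[:3,:3]@np.array([n[0],n[1],1]);return T[:3,3],d
def onz(uv,z,m,obs=None):
    o,d=ray(uv,m,obs);return o+d*(z-o[2])/d[2]
def tri(l):
    A=np.zeros((3,3));b=np.zeros(3)
    for o,d in l:
        d=d/np.linalg.norm(d);M=np.eye(3)-np.outer(d,d);A+=M;b+=M@o
    p=np.linalg.solve(A,b);return p,[np.linalg.norm(np.cross(p-o,d/np.linalg.norm(d))) for o,d in l]
E
python3 - <<'E'
from plant import ctrl
import cv2
from h import *
for n in["top","side"]:
    for t in["tuner","screwdriver","nutdriver","rack","jig","lockpin_knob","cradle_handle","trimmer_head"]:
        print(n,t,[(np.round(d['extent'],1).tolist(),round(d['confidence'],2)) for d in ctrl.find_in(n,t)][:4])
t=cv2.imread("pics/top0.png");s=cv2.imread("pics/side0.png")
cv2.imwrite("pics/c1.png",cv2.resize(t[160:290,200:370],None,fx=4.5,fy=4.5,interpolation=cv2.INTER_CUBIC))
cv2.imwrite("pics/c2.png",cv2.resize(s[190:350,225:375],None,fx=3.7,fy=3.7,interpolation=cv2.INTER_CUBIC))
cv2.imwrite("pics/c3.png",np.hstack([cv2.resize(t[195:335,410:540],None,fx=3,fy=3,interpolation=cv2.INTER_CUBIC),cv2.resize(s[110:250,300:430],None,fx=3,fy=3,interpolation=cv2.INTER_CUBIC)]))
print(ctrl.get_obs()['clock'])
E
```

```text
top tuner [([421.5, 306.3, 21.4, 16.4], 0.78), ([477.9, 274.0, 54.1, 24.0], 0.73), ([449.5, 265.5, 22.2, 19.1], 0.53)]
top screwdriver [([443.8, 215.4, 18.9, 12.7], 0.51)]
top nutdriver [([445.1, 240.2, 20.8, 13.5], 0.67), ([92.6, 178.6, 86.3, 79.8], 0.2)]
top rack [([424.9, 207.4, 48.3, 83.8], 0.89), ([446.4, 267.0, 28.1, 16.8], 0.53), ([304.6, 205.2, 12.2, 17.7], 0.32)]
top jig [([206.7, 179.9, 152.7, 95.4], 0.94)]
top lockpin_knob [([208.3, 194.0, 24.3, 13.2], 0.54)]
top cradle_handle [([241.1, 184.7, 100.7, 86.2], 0.91)]
top trimmer_head [([304.1, 206.5, 12.7, 13.6], 0.68)]
side tuner [([401.7, 165.4, 19.6, 56.6], 0.98), ([371.4, 147.8, 14.9, 54.1], 0.56), ([317.5, 375.5, 48.2, 43.3], 0.41), ([265.0, 147.3, 20.1, 54.5], 0.25)]
side screwdriver [([331.1, 143.9, 7.2, 50.6], 0.8)]
side nutdriver [([348.7, 152.0, 13.3, 45.3], 0.53)]
side rack [([318.0, 164.4, 71.6, 41.8], 0.76), ([237.3, 279.6, 22.9, 22.2], 0.27)]
side jig [([230.3, 208.5, 130.8, 139.4], 0.82)]
side lockpin_knob [([317.7, 164.7, 73.5, 41.9], 0.67), ([238.8, 279.0, 20.2, 24.7], 0.65), ([370.5, 150.3, 14.9, 49.2], 0.31)]
side cradle_handle [([250.6, 224.0, 99.8, 81.1], 0.78), ([283.1, 232.6, 16.8, 24.0], 0.7)]
side trimmer_head [([284.4, 233.0, 15.7, 22.4], 0.45)]
0.95
```

View pics/c1.png

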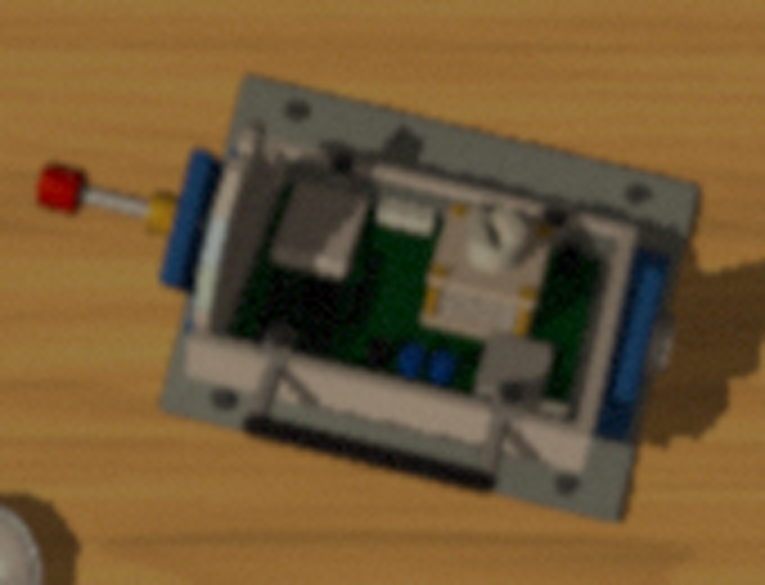

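View pics/c2.png

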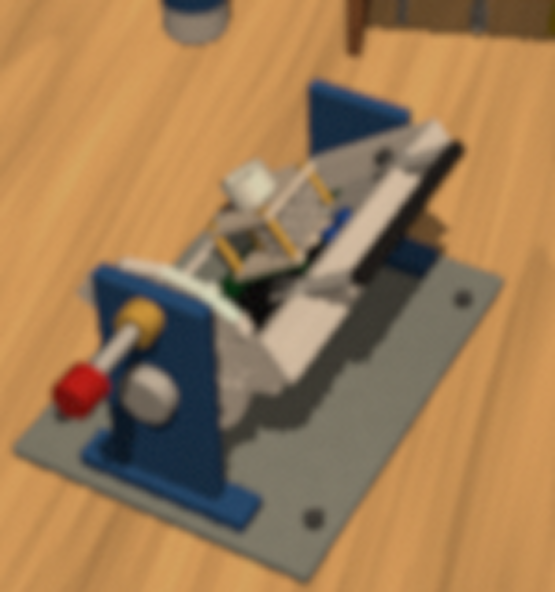

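View pics/c3.png

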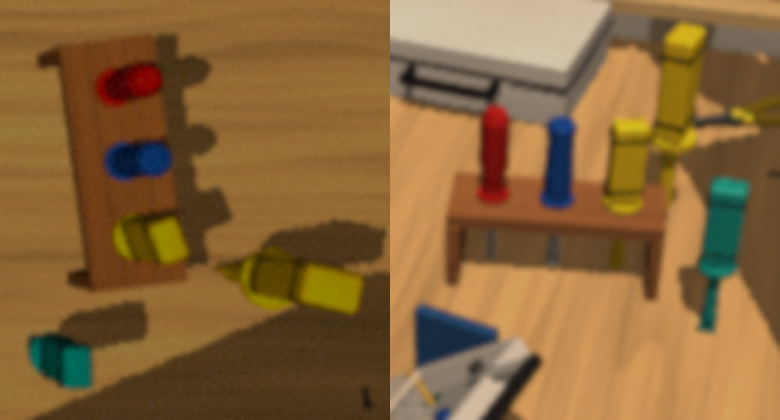

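Side crop c3 has three candidates: the small yellow one in the rack, the larger yellow at side (397,140), and the turquoise one. I choose the rack tool at side (380,165). Next I fit the poses.

```bash
cat > fit.py <<'E'
from plant import ctrl
from h import *
from scipy.optimize import least_squares
mt,ms=ctrl.camera_model("top"),ctrl.camera_model("side")
def T(c): return np.array(c)/4.5+[200,160]
def S(c): return np.array(c)/3.7+[225,190]
Rz=lambda a:np.array([[np.cos(a),-np.sin(a),0],[np.sin(a),np.cos(a),0],[0,0,1]])
def jw(p,P): return np.atleast_2d(P)@Rz(p[2]).T+[p[0],p[1],0]
def hd(a,y): return [-.115*np.cos(a),y,.1+.115*np.sin(a)]
obsT=[T(c) for c in[(245,75),(698,187),(622,520),(163,408)]]
B=[(.1,.135,.01),(.1,-.135,.01),(-.1,-.135,.01),(-.1,.135,.01)]
def res(p):
    r=[]
    r+=list(proj(jw(p,B),mt)-obsT)
    r+=list(proj(jw(p,[B[0],B[3],B[2]]),ms)-[S((15,450)),S((305,580)),S((503,280))])
    r+=list(proj(jw(p,[hd(p[3],.058),hd(p[3],-.058)]),mt)-[T((250,425)),T((490,482))])
    r+=list(proj(jw(p,[hd(p[3],-.058),hd(p[3],.058)]),ms)-[S((460,150)),S((360,275))])
    r+=list(proj(jw(p,[[0,.192,.155]]),ms)-[S((77,395))])
    r+=list(proj(jw(p,[[0,.182,.155]]),mt)-[T((60,188))])
    return np.ravel(r)
s=least_squares(res,[.5,.1,-.2,.6]);p=s.x
print(p,np.degrees(p[2:]));print(s.fun.reshape(-1,2).round(1).tolist())
print("handle",jw(p,[hd(p[3],0)]),"level",jw(p,[hd(0,0)]),"knob",jw(p,[[0,.182,.155],[0,.16,.155]]),"trim",jw(p,[[.016,-.032,.138]]))
# rack
def C(c): return np.array(c)/3+[410,195]
def D(c): return np.array([c[0]-390,c[1]])/3+[300,110]
for nm,a,b,z in[("tuner top",(168,243),(630,128),.166),("red top",(146,80),(496,112),.17),("blue top",(158,158),(561,124),.163),("big top",(345,290),(687,38),.2),("big collar",(263,283),(674,138),.2),("big tip",(218,268),(668,203),0.),("turq top",(76,366),(729,186),0.2),("turq tip",(35,345),(707,328),0)]:
    print(nm,tri([ray(C(a),mt),ray(D(b),ms)]),onz(C(a),z,mt)[:2])
rc=[(60,48),(157,36),(187,278),(90,288)]
q=np.array([onz(C(c),.08,mt) for c in rc]);print(q,q.mean(0))
E
python3 fit.py
```

```text
[ 0.558   0.0859 -0.2331  0.6477] [-13.3561  37.1128]
[[-0.5, -0.4], [0.8, -0.6], [-0.6, 1.2], [-1.3, 1.0], [-1.6, -1.5], [0.9, -1.2], [0.7, -1.9], [1.1, 0.8], [-1.1, 0.6], [-1.0, -0.6], [0.6, -0.2], [-2.0, 2.1], [0.5, 0.7]]
handle [[0.4687 0.107  0.1694]] level [[0.4461 0.1124 0.1   ]] knob [[0.6    0.2629 0.155 ]
 [0.5949 0.2415 0.155 ]] trim [[0.5661 0.051  0.138 ]]
tuner top (array([ 0.4396, -0.3005,  0.1581]), [np.float64(0.0005131110694100105), np.float64(0.0005131110694099398)]) [ 0.4393 -0.298 ]
red top (array([ 0.5587, -0.2831,  0.1662]), [np.float64(0.0005784245656221186), np.float64(0.0005784245656219643)]) [ 0.559  -0.2818]
blue top (array([ 0.5015, -0.2946,  0.1562]), [np.float64(0.00047962536533618466), np.float64(0.00047962536533615934)]) [ 0.5018 -0.2923]
big top (array([ 0.4076, -0.4142,  0.1936]), [np.float64(0.0003398909533204686), np.float64(0.0003398909533204902)]) [ 0.4083 -0.4112]
big collar (array([ 0.4062, -0.3935,  0.1   ]), [np.float64(0.00013161184079782775), np.float64(0.00013161184079790936)]) [ 0.4128 -0.3535]
big tip (array([ 0.4086, -0.3845,  0.0314]), [np.float64(0.005435157959801255), np.float64(0.0054351579598011165)]) [ 0.4123 -0.3952]
turq top (array([ 0.3468, -0.233 ,  0.1544]), [np.float64(0.0009695148234393166), np.float64(0.0009695148234391799)]) [ 0.3535 -0.2209]
turq tip (array([ 0.3452, -0.2389, -0.0017]), [np.float64(0.0003637737776008443), np.float64(0.0003637737776008893)]) [ 0.3458 -0.2385]
[[ 0.5919 -0.2413  0.08  ]
 [ 0.6021 -0.3193  0.08  ]
 [ 0.4085 -0.3412  0.08  ]
 [ 0.4001 -0.264   0.08  ]] [ 0.5007 -0.2914  0.08  ]
```

```bash
cat > go.py <<'E'
import sys
from plant import ctrl
from h import *
# usage go.py x y z yaw : shift in mm along tool axes and turn
o=ctrl.get_obs();t=[float(a) for a in sys.argv[1:4]]
Rm=eul(o['orientation']);sh=Rm.T@(np.array(t)-o['tool_pos'])*1000
yaw=o['orientation'][2];d=((yaw-float(sys.argv[4])+180)%360)-180
print("clock",o['clock'],"pos",o['tool_pos'],"ori",o['orientation'],"j",np.array(o['joint_pos']).round(1),"F",np.array(o['force']).round(1))
print("shift",sh.round(1),"turn",round(np.radians(d),3),"rows",round(np.linalg.norm(sh)/62.5,1),round(abs(d)/10.7,1))
E
python3 go.py .4687 .107 .25 76.64
```

```text
clock 0.95 pos [ 0.2652 -0.6207  0.2266] ori [-89.9994   0.0022 113.1384] j [-50.4  20.5   0.7   0.  -70.1 -16.5] F [-0.6  0.2  0. ]
shift [ 589.2  -23.4 -473.1] turn 0.637 rows 12.1 3.4
```

```bash
python3 -m crank '[[[1,20,-60,-20,0.1],[1,589,-70,-473,0.637],[1,589,-70,-473,0.637],[1,589,-70,-473,0.637],[1,589,-70,-473,0.637],[1,589,-70,-473,0.637],[1,589,-70,-473,0.637],[1,589,-70,-473,0.637],[1,589,-60,-473,0.637],[1,589,-40,-473,0.637],[1,589,-23,-473,0.637],[1,589,-23,-473,0.637]]]'; python3 go.py .4687 .107 .25 76.64
```

```text
clock: 2.45
tool_pos: [0.4555, 0.0604, 0.2599]
orientation: [-90.1, -0.1, 76.7]
force: [-0.3, -0.7, -0.5]
opening: 0.0003
clock 2.45 pos [0.4555 0.0604 0.2599] ori [-90.0806  -0.0684  76.6807] j [  32.2   -1.7  -22.1    0.   -69.4 -135.6] F [-0.3 -0.7 -0.5]
shift [48.4 10.  -2. ] turn 0.001 rows 0.8 0.0
```

```bash
python3 -m crank '[[[1,48,10,-2,0],[1,48,10,-2,0],[1,48,10,-2,0]]]'
python3 - <<'E'
from plant import ctrl
from h import *
o=ctrl.get_obs();im=ctrl.snapshot("wrist")[:,:,::-1].copy();m=ctrl.camera_model("wrist")
p=[.558,.0859,-.2331,.6477]
Rz=lambda a:np.array([[np.cos(a),-np.sin(a),0],[np.sin(a),np.cos(a),0],[0,0,1]])
a=.6477
P=np.array([[-.115*np.cos(a),y,.1+.115*np.sin(a)] for y in(.058,-.058)]+[[0,.192,.155]])@Rz(p[2]).T+[p[0],p[1],0]
for u in proj(P,m,o): print(u);cv2.circle(im,(int(u[0]),int(u[1])),4,(255,0,255),1)
cv2.imwrite("pics/w1.png",im);print(o['tool_pos'])
E
```

```text
clock: 2.82
tool_pos: [0.4682, 0.1043, 0.2496]
orientation: [-90.0, 0.0, 76.7]
force: [-0.6, -0.9, 0.7]
opening: 0.0003
[414.4253 249.9321]
[248.2606 249.7532]
[566.2393 352.1034]
[0.4682 0.1043 0.2496]
```

View pics/w1.png

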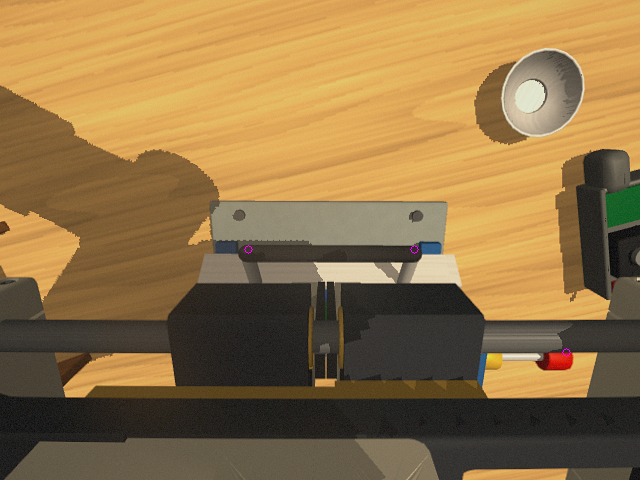

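The wrist picture shows the bar centred at (331,254), close to my prediction of row 250. Now I push it down along its arc.

```bash
python3 -m crank '[[[1,0,50,-2,0],[1,0,65,-2,0],[1,0,77,0,0],[1,0,88,7,0],[1,0,99,14,0],[1,0,110,18,0],[1,0,121,21,0],[1,0,132,23,0],[1,0,140,24,0],[1,0,144,24,0],[1,0,144,24,0]]]'; python3 go.py .4461 .1124 .106 76.64
python3 - <<'E'
from plant import ctrl
import cv2
for n in("top","side"):
    im=ctrl.snapshot(n)[:,:,::-1];c=im[160:290,200:370] if n=="top" else im[190:350,225:395]
    cv2.imwrite(f"pics/{n}1.png",cv2.resize(c,None,fx=4,fy=4,interpolation=cv2.INTER_CUBIC)[:600])
E
```

```text
clock: 4.25
tool_pos: [0.4454, 0.1101, 0.1053]
orientation: [-90.0, 0.0, 76.6]
force: [0.6, -0.2, 0.5]
opening: 0.0005
clock 4.25 pos [0.4454 0.1101 0.1053] ori [-90.0105   0.0004  76.6442] j [  38.6    7.1  -35.3    0.   -47.6 -142. ] F [ 0.6 -0.2  0.5]
shift [ 2.4 -0.7 -0.1] turn 0.0 rows 0.0 0.0
```

View pics/side1.png

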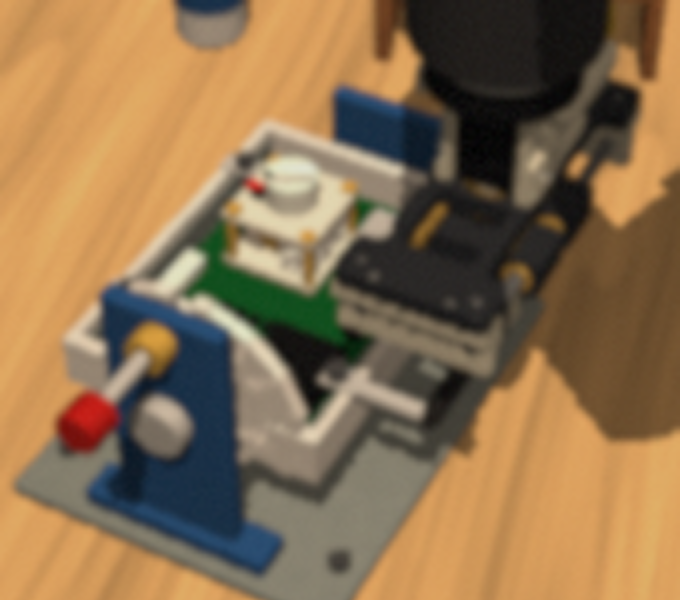

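```bash
python3 go.py .6104 .3067 .26 166.64
```

```text
clock 4.35 pos [0.4456 0.1102 0.1057] ori [-90.0331  -0.0242  76.6413] j [  38.6    7.1  -35.3    0.   -47.6 -142. ] F [ 0.2 -0.3  0.3]
shift [ 229.4 -154.1 -115.1] turn -1.571 rows 4.8 8.4
```

View pics/top1.png

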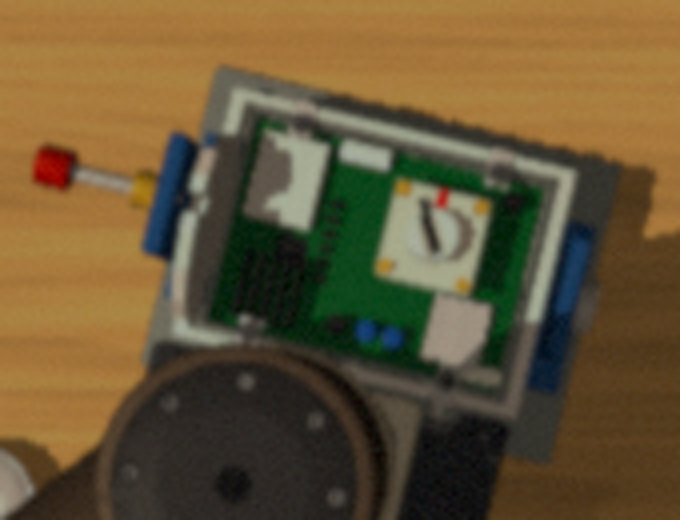

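The top picture shows the chassis level, with the trimmer at crop (435,230) and its red mark at (443,197). Next is the pin.

```bash
python3 -m crank '[[[1,0,-60,0,0],[1,0,-120,0,-0.15],[1,60,-154,-30,-0.34],[1,110,-154,-60,-0.52],[1,170,-154,-115,-0.7],[1,229,-154,-115,-0.88],[1,229,-154,-115,-1.06],[1,229,-154,-115,-1.25],[1,229,-154,-115,-1.43],[1,229,-154,-115,-1.571],[1,229,-154,-115,-1.571],[1,229,-154,-115,-1.571]]]'
python3 - <<'E'
from plant import ctrl
from h import *
o=ctrl.get_obs();im=ctrl.snapshot("wrist")[:,:,::-1];cv2.imwrite("pics/w2.png",im)
for n in("top","side"): cv2.imwrite(f"pics/{n}2.png",ctrl.snapshot(n)[:,:,::-1])
E
python3 go.py .6104 .3067 .14 166.64
```

```text
clock: 5.85
tool_pos: [0.61, 0.3061, 0.2596]
orientation: [-90.0, 0.0, 166.5]
force: [-0.1, -0.1, -0.2]
opening: 0.0002
clock 6.0 pos [0.6099 0.3061 0.2596] ori [-90.0032   0.0039 166.5578] j [ 43.   20.3   4.6   0.  -74.3 -56.4] F [-0.4  0.1  0.1]
shift [ -0.3 119.6  -0.7] turn -0.001 rows 1.9 0.0
```

View pics/w2.png

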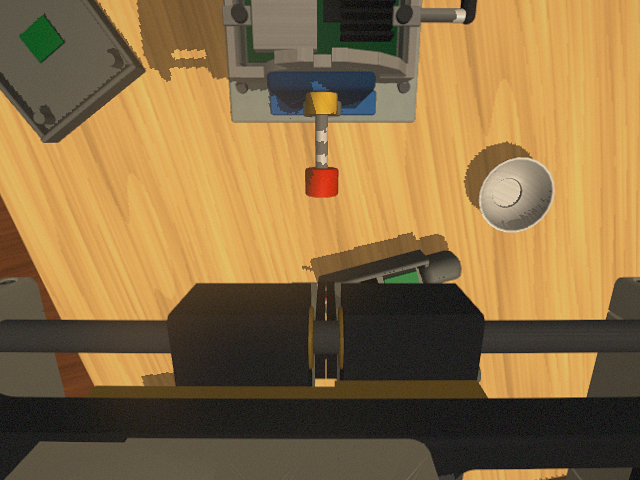

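View pics/side2.png

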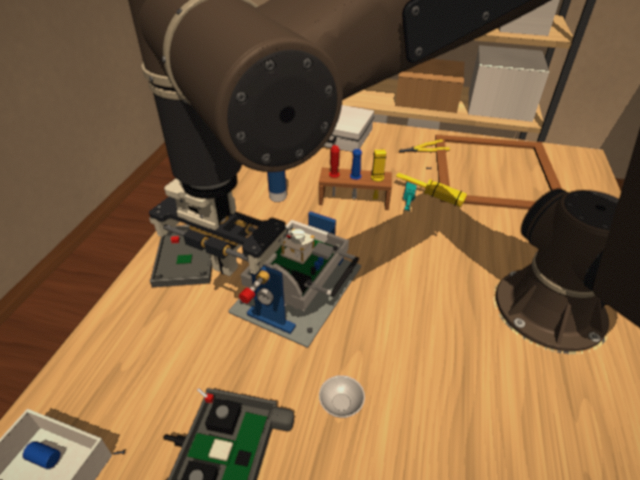

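The larger yellow tool now lies on its side at side (430,188). I'm checking how that happened before going on.

Run:
```python
import cv2,numpy as np
a=[cv2.imread(f"pics/{n}.png") for n in("top0","top2","side0","side2")]
r=lambda c:cv2.resize(c,(390,290),interpolation=cv2.INTER_CUBIC)
cv2.imwrite("pics/cmp.png",np.vstack([np.hstack([r(a[0][200:370,410:640]),r(a[1][200:370,410:640])]),np.hstack([r(a[2][100:270,270:500]),r(a[3][100:270,270:500])])]))
```

```text
(no output)
```

View pics/cmp.png

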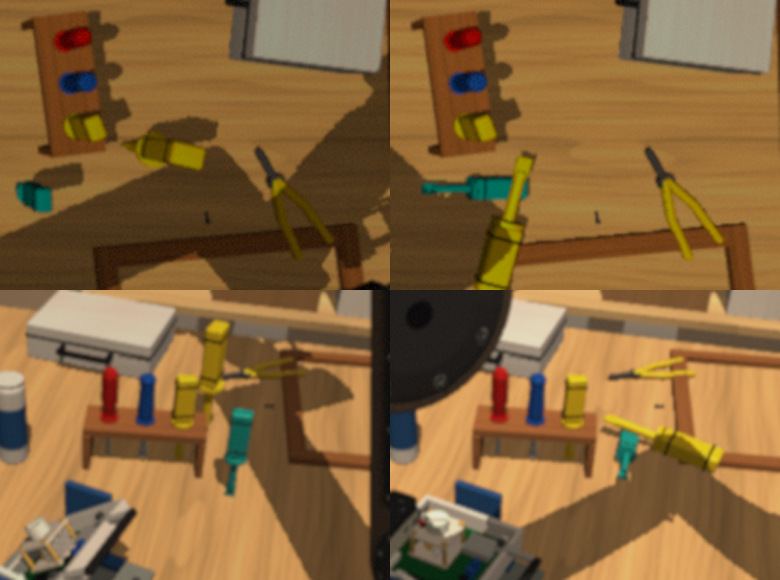

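Both look-alikes were standing free on their blade tips and have toppled. My TCP path was well above the turquoise one, so I probably didn't touch it. The rack is unaffected. In the wrist picture the knob is at (322,182), on the tool's centre line, so I push the pin.

```bash
python3 -m crank '[[[1,0,60,0,0],[1,0,118,0,0],[1,0,119,0,0],[1,0,119,10,0],[1,0,119,20,0],[1,0,119,27,0],[1,0,119,32,0],[1,0,119,36,0],[1,0,119,40,0],[1,0,119,40,0]]]'
python3 - <<'E'
from plant import ctrl
from h import *
for n in("top","side"):
    im=ctrl.snapshot(n)[:,:,::-1];c=im[160:290,200:370] if n=="top" else im[190:350,225:395]
    cv2.imwrite(f"pics/{n}3.png",cv2.resize(c,None,fx=3,fy=3,interpolation=cv2.INTER_CUBIC))
a=cv2.imread("pics/top3.png");b=cv2.imread("pics/side3.png")[:390];b=b[:,:290]
cv2.imwrite("pics/cmp3.png",np.hstack([a,b]))
E
```

```text
clock: 7.25
tool_pos: [0.6005, 0.2669, 0.1405]
orientation: [-90.0, -0.0, 166.6]
force: [1.4, 1.6, 0.9]
opening: 0.0004
```

View pics/cmp3.png

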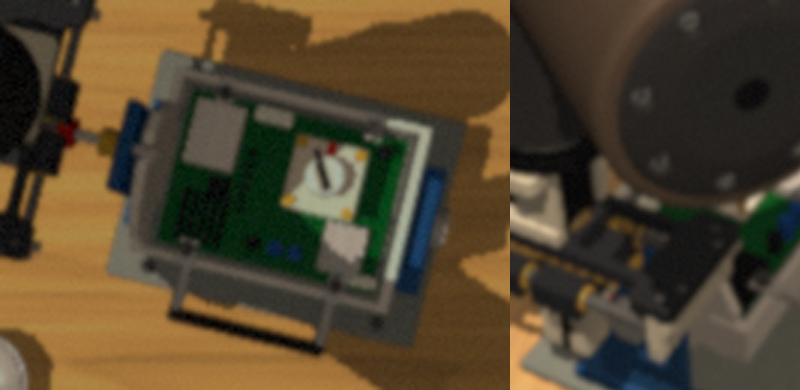

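```bash
python3 -m crank '[[[1,0,0,3,0],[1,0,0,5,0],[1,0,0,5,0]]]';python3 -m crank '[[[1,0,0,2,0],[1,0,0,4,0],[1,0,0,4,0]]]'
```

```text
clock: 7.72
tool_pos: [0.5992, 0.2621, 0.1402]
orientation: [-90.0, -0.0, 166.6]
force: [0.8, 1.6, -1.9]
opening: 0.0002
clock: 8.1
tool_pos: [0.5992, 0.262, 0.1403]
orientation: [-90.3, 0.1, 166.7]
force: [2.1, 14.1, -4.8]
opening: 0.0005
```

```bash
python3 -m crank '[[[1,0,0,2,0],[1,0,0,3,0],[1,0,0,3,0]]]';python3 -m crank '[[[1,0,0,-20,0],[1,0,0,-50,0],[1,0,-60,-60,0],[1,0,-120,-60,0],[1,0,-120,-60,0]]]'
python3 - <<'E'
from plant import ctrl
from h import *
o=ctrl.get_obs();im=ctrl.snapshot("wrist")[:,:,::-1];cv2.imwrite("pics/w4.png",im)
mt=ctrl.camera_model("top")
im=ctrl.snapshot("top")[:,:,::-1];cv2.imwrite("pics/top4.png",im)
cv2.imwrite("pics/c4.png",cv2.resize(im[160:290,200:370],None,fx=4.5,fy=4.5,interpolation=cv2.INTER_CUBIC))
E
```

```text
clock: 8.48
tool_pos: [0.5992, 0.2619, 0.1404]
orientation: [-90.6, 0.1, 166.7]
force: [2.7, 23.9, -8.9]
opening: 0.0005
clock: 9.1
tool_pos: [0.6138, 0.3147, 0.2668]
orientation: [-90.3, 0.4, 166.7]
force: [-0.5, 0.3, -0.4]
opening: 0.0006
```

View pics/w4.png

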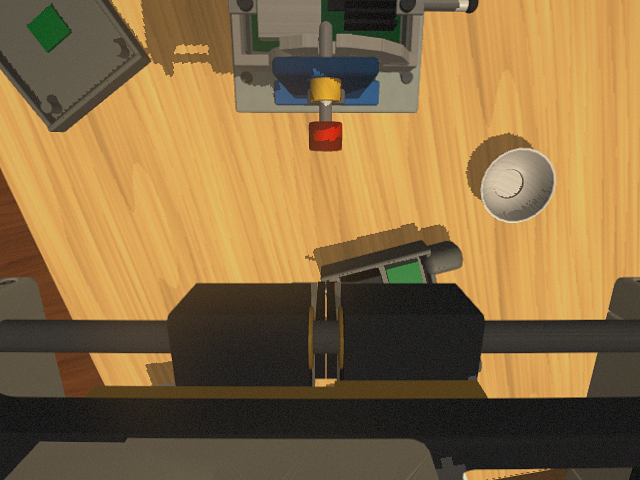

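View pics/c4.png

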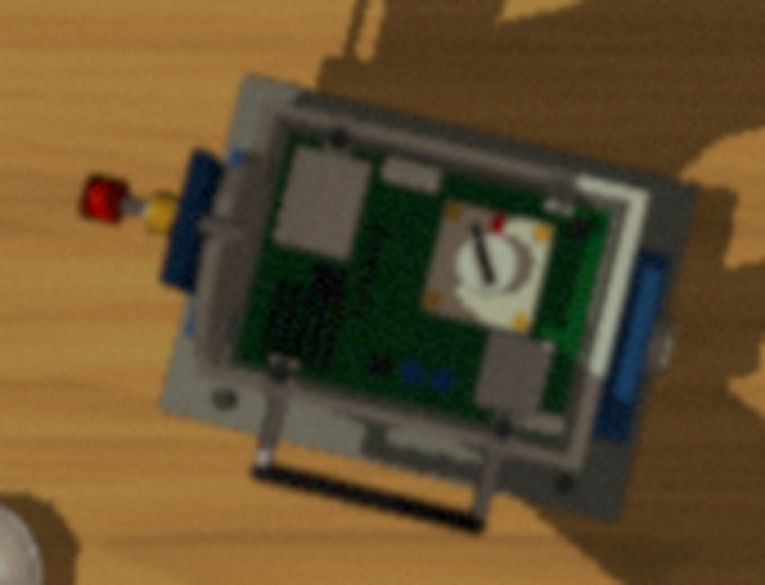

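The lock pin is home. The knob moved from 60 to 103 in the crop, about 21.5 mm, stopped hard at 24 N, and the nose is visible in the arc. The trimmer pointer is at about +0.55 rad. Now to look at the tuner.

```bash
python3 go.py .48 -.294 .28 96.6;  python3 - <<'E'
from plant import ctrl
from h import *
mt=ctrl.camera_model("top")
print(onz(np.array((488,268))/4.5+[200,160],.138,mt))
E
```

```text
clock 9.2 pos [0.6115 0.3136 0.2611] ori [-89.9925   0.0029 166.6268] j [ 43.4  20.7   5.4   0.  -74.7 -56.7] F [-0.8 -0.4 -1.3]
shift [-12.6 -18.8 621.6] turn 1.222 rows 10.0 6.5
[0.5643 0.0506 0.138 ]
```

```bash
python3 -m crank '[[[-1,-5,-19,60,0.1],[-1,-12,-19,622,0.25],[-1,-12,-19,622,0.4],[-1,-12,-19,622,0.55],[-1,-12,-19,622,0.7],[-1,-12,-19,622,0.85],[-1,-12,-19,622,1.0],[-1,-12,-19,622,1.15],[-1,-12,-19,622,1.222],[-1,-12,-19,622,1.222],[-1,-12,-19,622,1.222],[-1,-12,-19,622,1.222]]]';  python3 -m crank '[[[-1,0,0,0,0],[-1,0,0,0,0]]]'
python3 - <<'E'
from plant import ctrl
from h import *
o=ctrl.get_obs();im=ctrl.snapshot("wrist")[:,:,::-1];cv2.imwrite("pics/w5.png",im)
print(o['tool_pos'],o['orientation'])
m=ctrl.camera_model("wrist")
print([(d['extent'],d['confidence']) for d in ctrl.find_in("wrist","tuner")])
print(proj([[.4396,-.3,.166],[.4411,-.2983,.08]],m,o))
E
```

```text
clock: 10.7
tool_pos: [0.4788, -0.2941, 0.2782]
orientation: [-89.8, -0.1, 96.5]
force: [0.1, 0.1, -0.5]
opening: 0.0877
clock: 10.95
tool_pos: [0.4801, -0.2929, 0.2795]
orientation: [-90.0, -0.0, 96.7]
force: [0.4, -0.6, 0.3]
opening: 0.0875
[ 0.4801 -0.2929  0.2795] [-89.9928  -0.0055  96.7432]
[([228.3, 1.8, 68.5, 119.0], 0.76), ([230.7, 51.7, 148.3, 48.0], 0.7), ([304.8, 156.6, 36.8, 52.9], 0.66)]
[[323.8684 185.2411]
 [325.8539 175.7709]]
```

View pics/w5.png

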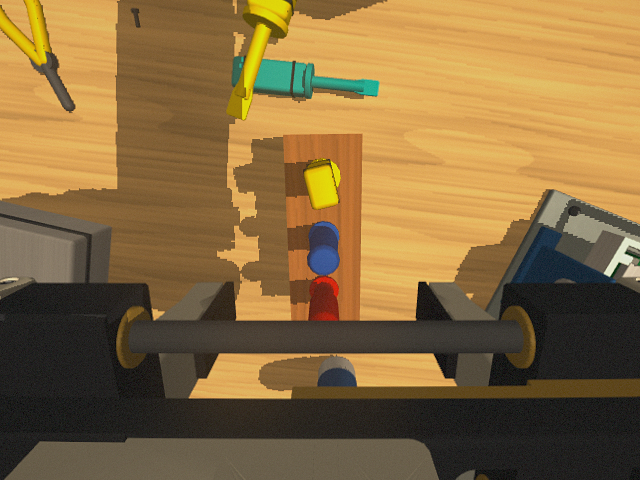

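Run:
```python
import cv2
im=cv2.imread("pics/w5.png");cv2.imwrite("pics/w5c.png",cv2.resize(im[130:230,270:380],None,fx=6,fy=6,interpolation=cv2.INTER_CUBIC))
```

```text
(no output)
```

View pics/w5c.png

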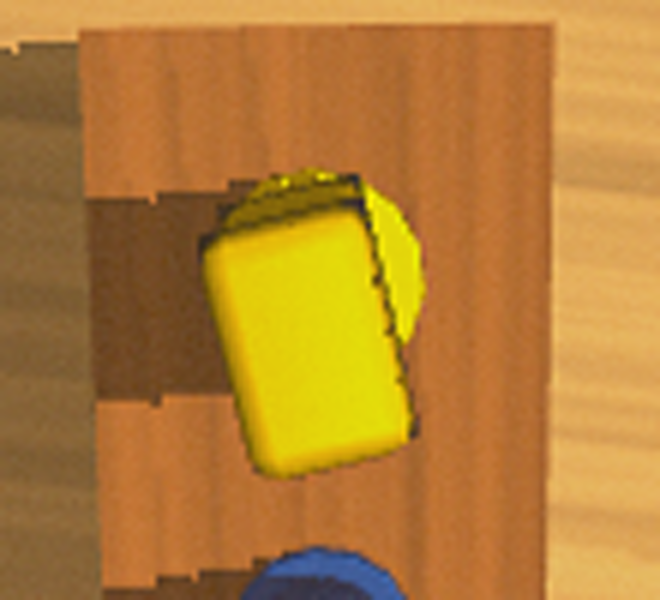

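Run:
```python
from plant import ctrl
from h import *
m=ctrl.camera_model("wrist")
o=dict(tool_pos=[.4801,-.2929,.2795],orientation=[-89.9928,-.0055,96.7432])
P=np.array([onz(np.array(c)/6+[270,130],.166,m,o) for c in[(203,238),(366,205),(414,437),(258,477)]])
print(P,P.mean(0))
a=(P[2]-P[1]+P[3]-P[0])/2;b=(P[1]-P[0]+P[2]-P[3])/2
print(np.linalg.norm(a),np.linalg.norm(b),np.degrees(np.arctan2(a[1],a[0])),np.degrees(np.arctan2(b[1],b[0])))
r=np.array([onz(np.array(c)/6+[270,130],.08,m,o) for c in[(80,30),(554,22),(102,590),(548,600)]]);print(r)
print(np.degrees(np.arctan2(*(r[2]-r[0])[[1,0]])),np.degrees(np.arctan2(*(r[3]-r[1])[[1,0]])),np.linalg.norm(r[1]-r[0]))
```

```text
[[ 0.4298 -0.3162  0.166 ]
 [ 0.4234 -0.2966  0.166 ]
 [ 0.4515 -0.287   0.166 ]
 [ 0.459  -0.3062  0.166 ]] [ 0.4409 -0.3015  0.166 ]
0.030310475557462267 0.020634003185746312 18.941168389295786 109.65058164608914
[[ 0.4074 -0.3434  0.08  ]
 [ 0.3973 -0.2683  0.08  ]
 [ 0.4989 -0.3317  0.08  ]
 [ 0.4916 -0.2555  0.08  ]]
7.249397820586023 7.737791457064548 0.07568625600050818
```

```bash
python3 go.py .441 -.3007 .13 109.2
```

```text
clock 11.05 pos [ 0.4802 -0.2931  0.2797] ori [-90.0104   0.0017  96.7285] j [-11.5   8.2  -8.9  -0.  -72.9 -71.8] F [ 0.2  0.2 -0.6]
shift [ -3.  149.7  39.8] turn -0.218 rows 2.5 1.2
```

```bash
python3 -m crank '[[[-1,-3,0,40,-0.12],[-1,-3,30,40,-0.218],[-1,-3,70,40,-0.218],[-1,-3,110,40,-0.218],[-1,-3,140,40,-0.218],[-1,-3,150,40,-0.218],[-1,-3,150,40,-0.218],[-1,-3,150,40,-0.218]]]'; python3 go.py .441 -.3007 .13 109.2
```

```text
clock: 12.05
tool_pos: [0.4413, -0.3018, 0.1309]
orientation: [-90.1, 0.1, 109.2]
force: [-0.1, -0.8, 0.6]
opening: 0.0876
clock 12.05 pos [ 0.4413 -0.3018  0.1309] ori [-90.0917   0.0803 109.1527] j [-13.3  12.2 -24.6   0.  -53.1 -57.5] F [-0.1 -0.8  0.6]
shift [ 1.2  0.9 -0. ] turn -0.001 rows 0.0 0.0
```

```bash
python3 -m crank '[[[1,0.5,0,0,0],[1,0.5,0,0,0],[1,0.5,0,0,0],[1,0.5,0,0,0],[1,0.5,0,0,0]]]'; python3 go.py .441 -.3007 .13 109.2
python3 - <<'E'
from plant import ctrl
from h import *
cv2.imwrite("pics/w6.png",ctrl.snapshot("wrist")[:,:,::-1])
E
```

```text
clock: 12.68
tool_pos: [0.4402, -0.3011, 0.1296]
orientation: [-90.0, -0.0, 109.1]
force: [-0.2, -0.1, -0.5]
opening: 0.0432
clock 12.675 pos [ 0.4402 -0.3011  0.1296] ori [-90.0008  -0.001  109.1212] j [-13.3  12.2 -24.8  -0.  -53.  -57.6] F [-0.2 -0.1 -0.5]
shift [ 0.2 -0.4 -0.9] turn -0.001 rows 0.0 0.0
```

View pics/w6.png

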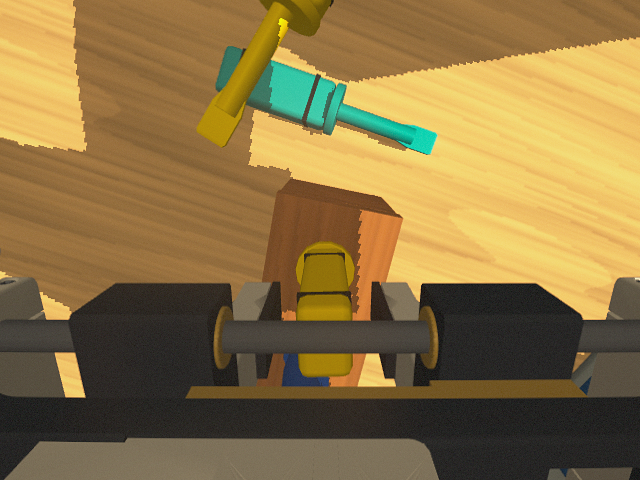

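The handle sits square and centred between the closing jaws, at (325,330).

```bash
python3 -m crank '[[[1,0,0,0,0],[1,0,0,0,0],[1,0,0,0,0],[1,0,0,0,0]]]'; python3 go.py .441 -.3007 .13 109.2
```

```text
clock: 13.22
tool_pos: [0.4402, -0.3011, 0.1295]
orientation: [-90.0, -0.0, 109.1]
force: [-0.2, 0.1, -1.0]
opening: 0.0216
clock 13.225 pos [ 0.4402 -0.3011  0.1295] ori [-89.9942  -0.0076 109.1255] j [-13.3  12.2 -24.8  -0.  -53.  -57.6] F [-0.2  0.1 -1. ]
shift [ 0.1 -0.5 -0.9] turn -0.001 rows 0.0 0.0
```

```bash
python3 -m crank '[[[1,0,-30,0,0],[1,0,-60,0,0],[1,0,-110,0,0],[1,0,-160,0,0],[1,0,-190,0,0],[1,0,-190,0,0]]]'; python3 go.py .622 .071 .32 109.1
```

```text
clock: 13.98
tool_pos: [0.4412, -0.3016, 0.3223]
orientation: [-90.2, 0.2, 109.1]
force: [0.2, 0.3, -1.9]
opening: 0.0222
clock 13.975 pos [ 0.4412 -0.3016  0.3223] ori [-90.2248   0.1794 109.1311] j [-13.3   4.2  -8.1   0.  -77.4 -57.6] F [ 0.2  0.3 -1.9]
shift [ 292.7    2.5 -292.9] turn 0.001 rows 6.6 0.0
```

```bash
python3 -m crank '[[[1,30,0,-30,0],[1,70,0,-70,0],[1,120,0,-120,0],[1,170,0,-170,0],[1,220,0,-220,0],[1,265,0,-265,0],[1,285,2,-285,0],[1,293,2,-293,0],[1,293,2,-293,0],[1,293,2,-293,0]]]'
cat > tv.py <<'E'
import sys
from plant import ctrl
from h import *
o=ctrl.get_obs();im=ctrl.snapshot("wrist")[:,:,::-1].copy();m=ctrl.camera_model("wrist")
print(o['tool_pos'].tolist(),o['orientation'].tolist(),o['opening'],o['clock'])
u=proj([[.565,.051,.138]],m,o)[0];print(u)
cv2.imwrite(f"pics/{sys.argv[1]}.png",im)
x,y=max(int(u[0])-55,0),max(int(u[1])-50,0);print("crop",x,y)
cv2.imwrite(f"pics/{sys.argv[1]}c.png",cv2.resize(im[y:y+100,x:x+110],None,fx=6,fy=6,interpolation=cv2.INTER_CUBIC))
E
python3 tv.py w7
```

```text
clock: 15.22
tool_pos: [0.6205, 0.0706, 0.3174]
orientation: [-90.0, 0.0, 109.1]
force: [0.3, -0.7, -0.7]
opening: 0.0219
[0.6205180754229979, 0.07059309850757269, 0.31742631311049935] [-89.96889479749322, 0.005191985194106371, 109.07987720306312] 0.021948517233108672 15.225
[326.2006 156.974 ]
crop 271 106
```

View pics/w7.png

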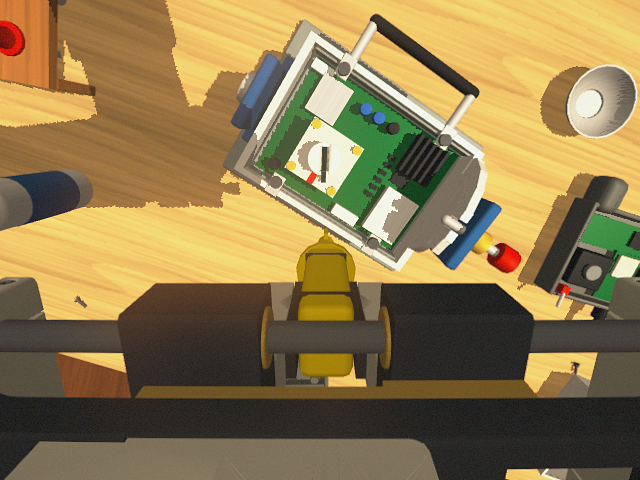

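View pics/w7c.png

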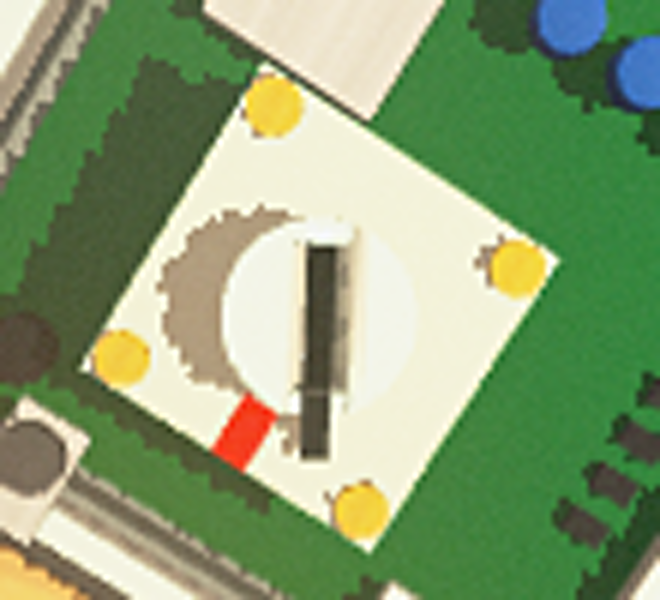

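```bash
cat > ang.py <<'E'
from plant import ctrl
from h import *
m=ctrl.camera_model("wrist")
def A(v): return np.degrees(np.arctan2(v[1],v[0]))
o=dict(tool_pos=[.62052,.07059,.31743],orientation=[-89.969,.005,109.08])
W=lambda c,z:onz(np.array(c)/6+[271,106],z,m,o)
c=W((319,317),.138);print("head",c,W((220,317),.138)-W((418,317),.138))
print("slot left edge",A(W((304,392),.138)-W((308,245),.138)),"pointer L",A(W((301,458),.138)-W((304,392),.138)))
pl=[(262,65),(560,262),(370,552),(82,370)]
P=np.array([W(q,.121) for q in pl]);print(P,P.mean(0),[A(P[i]-P[i-1])for i in range(4)],[np.linalg.norm(P[i]-P[i-1])for i in range(4)])
print("mark",A(W((230,457),.121)-P.mean(0)),A(W((230,457),.121)-W((262,405),.121)))
E
python3 ang.py
```

```text
head [0.5672 0.0498 0.138 ] [ 0.0099 -0.0287  0.    ]
slot left edge 17.339366332650346 pointer L 16.2799590636761
[[0.5346 0.029  0.121 ]
 [0.5473 0.0836 0.121 ]
 [0.6014 0.0704 0.121 ]
 [0.5886 0.0164 0.121 ]] [0.568  0.0499 0.121 ] [np.float64(166.8516609962797), np.float64(76.8627859974828), np.float64(-13.747093765082576), np.float64(-103.28821446815819)] [np.float64(0.055468961278115445), np.float64(0.05608843051141513), np.float64(0.055618398129868726), np.float64(0.05550737972180694)]
mark -13.662558799614505 -13.172746367351834
```

```bash
python3 go.py .567 .050 .275 107.2
```

```text
clock 15.275 pos [0.6206 0.0704 0.3177] ori [-90.0051   0.0016 109.0544] j [ 24.4  13.4   2.4   0.  -79.  -95.3] F [ 0.6  0.1 -0.6]
shift [-1.8 42.7 57.3] turn 0.032 rows 1.1 0.2
```

```bash
python3 -m crank '[[[1,-1,15,25,0.03],[1,-2,30,50,0.032],[1,-2,43,57,0.032],[1,-2,43,57,0.032],[1,-2,43,57,0.032]]]'; python3 go.py .567 .050 .275 107.2
python3 tv.py w8
python3 - <<'E'
from plant import ctrl
from h import *
ims=[]
for n,b in(("top",(285,190)),("side",(275,215))):
    im=ctrl.snapshot(n)[:,:,::-1];ims.append(cv2.resize(im[b[1]:b[1]+60,b[0]:b[0]+60],(390,390),interpolation=cv2.INTER_CUBIC))
cv2.imwrite("pics/c8.png",np.hstack(ims))
E
```

```text
clock: 15.9
tool_pos: [0.5687, 0.051, 0.2752]
orientation: [-90.1, 0.0, 107.3]
force: [0.4, -0.3, -0.3]
opening: 0.0221
clock 15.9 pos [0.5687 0.051  0.2752] ori [-90.0623   0.0159 107.2772] j [ 24.8   9.1  -8.4   0.  -72.4 -97.5] F [ 0.4 -0.3 -0.3]
shift [-0.5  0.2  1.9] turn 0.001 rows 0.0 0.0
[0.5687095761788042, 0.051043874515256125, 0.2752395763469002] [-90.0622799062348, 0.015877191061625554, 107.27723185890117] 0.022143101656963815 15.9
[327.9498 226.1169]
crop 272 176
```

View pics/w8.png

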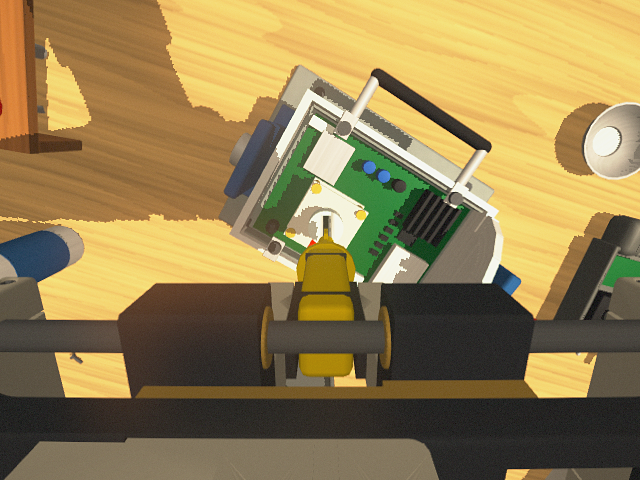

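View pics/c8.png

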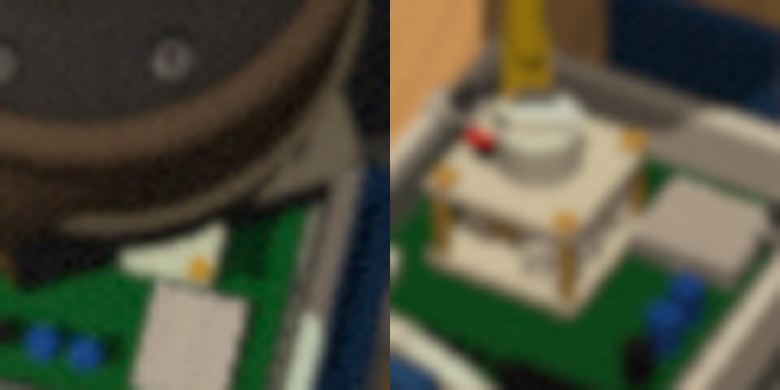

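```bash
python3 tv.py w8b
python3 - <<'E'
from plant import ctrl
from h import *
ms=ctrl.camera_model("side");o=ctrl.get_obs();t=np.array(o['tool_pos'])
q=proj([t-[0,0,.1216],[.567,.05,.138],[.567,.05,.121],t-[0,0,.0496]],ms);print(q,(q-[275,215])*6.5+[390,0],t)
im=ctrl.snapshot("side")[:,:,::-1];cv2.imwrite("pics/s8.png",cv2.resize(im[170:290,240:380],None,fx=5,fy=5,interpolation=cv2.INTER_CUBIC))
print((q-[240,170])*5)
E
```

```text
[0.5685310490803162, 0.051323265593448866, 0.2748726697058152] [-90.0284622920108, 0.005321269090443861, 107.29228435676085] 0.021422192675822974 16.05
[327.5454 226.4134]
crop 272 176
[[296.3659 227.5558]
 [297.3629 232.674 ]
 [297.5637 238.5958]
 [295.4027 200.3786]] [[528.8783  81.6127]
 [535.3588 114.8809]
 [536.664  153.3729]
 [522.6175 -95.0388]] [0.5684 0.0514 0.2748]
[[281.8295 287.779 ]
 [286.8145 313.3699]
 [287.8184 342.9792]
 [277.0134 151.8932]]
```

View pics/s8.png

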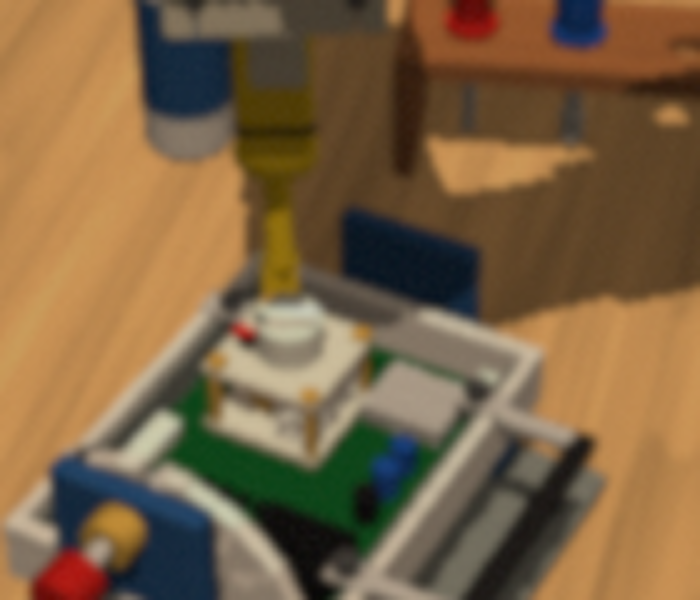

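View pics/w8bc.png

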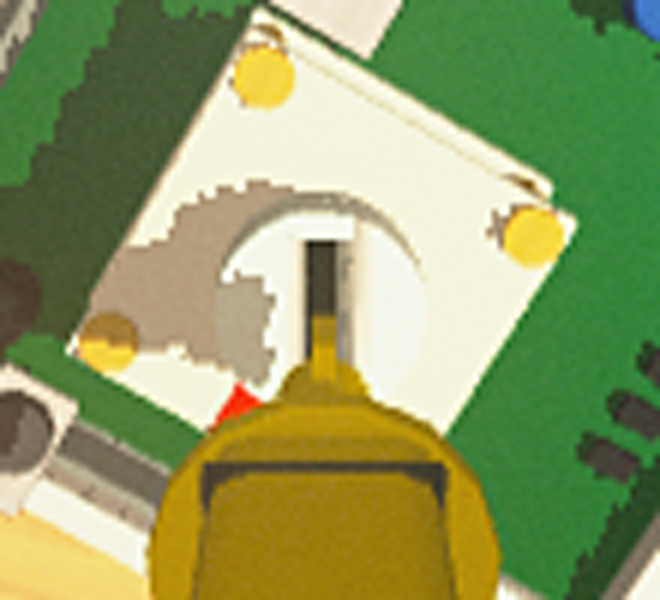

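The wrist crop shows the blade (column 324) lined up with the slot (column about 328). I shift slightly and descend.

```bash
python3 -m crank '[[[1,0.5,5,2.5,0],[1,0.5,10,2.5,0],[1,0.5,14,2.5,0],[1,0.5,17,2.5,0],[1,0.5,20,2.5,0],[1,0.5,22,2.5,0],[1,0.5,22,2.5,0]]]'; python3 go.py .567 .050 .2496 107.2
```

```text
clock: 17.02
tool_pos: [0.5653, 0.0507, 0.2525]
orientation: [-90.0, 0.0, 107.3]
force: [1.3, -1.3, -0.5]
opening: 0.0221
clock 17.025 pos [0.5653 0.0507 0.2525] ori [-89.9906   0.0114 107.2902] j [ 24.9   9.5 -10.9   0.  -69.6 -97.6] F [ 1.3 -1.3 -0.5]
shift [-1.2  2.9 -1.4] turn 0.002 rows 0.1 0.0
```

```bash
python3 -m crank '[[[1,0,2,0,0],[1,0,3,0,0],[1,0,3,0,0]]]'; python3 tv.py w9;python3 go.py .567 .050 .2496 76.64
python3 - <<'E'
from plant import ctrl
from h import *
im=ctrl.snapshot("side")[:,:,::-1];cv2.imwrite("pics/s9.png",cv2.resize(im[170:290,240:380],None,fx=5,fy=5,interpolation=cv2.INTER_CUBIC))
E
```

```text
clock: 17.4
tool_pos: [0.5654, 0.0508, 0.2495]
orientation: [-90.0, 0.0, 107.3]
force: [0.8, -2.8, -0.7]
opening: 0.0218
[0.5653548856523148, 0.05078866290987889, 0.24954840940679754] [-90.00118472602156, 0.006869394371845341, 107.29135552804617] 0.02184759995511935 17.4
[327.1331 238.2006]
crop 272 188
clock 17.45 pos [0.5654 0.0508 0.2495] ori [-89.9977   0.0065 107.2877] j [ 24.9   9.6 -11.1   0.  -69.2 -97.6] F [ 0.9 -1.5  0.2]
shift [-1.2 -0.1 -1.3] turn 0.535 rows 0.0 2.9
```

View pics/s9.png

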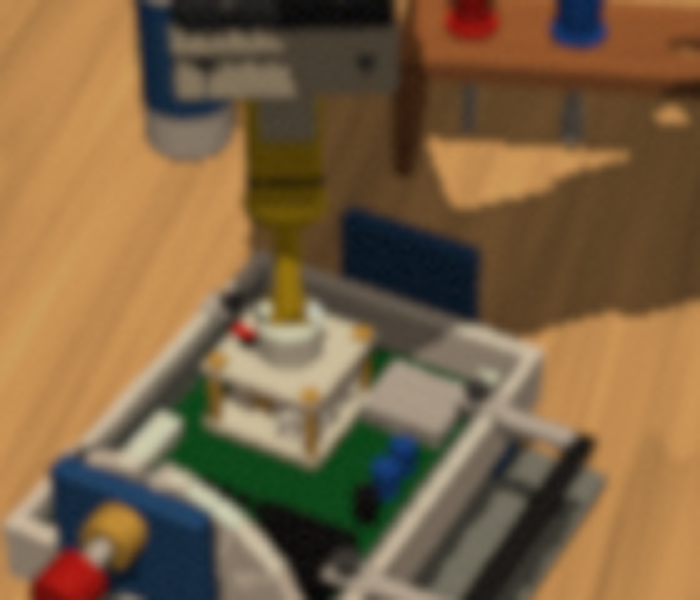

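View pics/w9c.png

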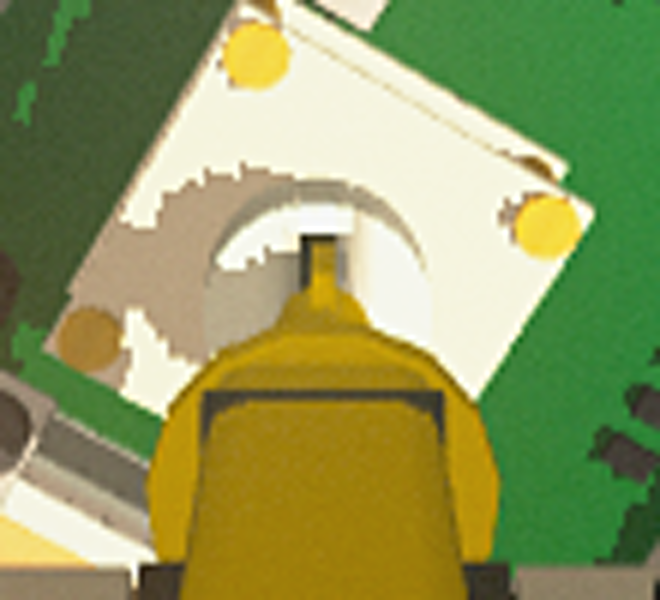

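```bash
python3 -m crank '[[[1,0,0,0,0.12],[1,0,0,0,0.24],[1,0,0,0,0.36],[1,0,0,0,0.48],[1,0,0,0,0.56],[1,0,0,0,0.59],[1,0,0,0,0.59]]]'; python3 tv.py w10
python3 - <<'E'
from plant import ctrl
from h import *
im=ctrl.snapshot("side")[:,:,::-1];cv2.imwrite("pics/s10.png",cv2.resize(im[205:265,260:330],None,fx=9,fy=9,interpolation=cv2.INTER_CUBIC))
print(ctrl.get_obs()['moment'])
E
```

```text
clock: 18.38
tool_pos: [0.5654, 0.0511, 0.2496]
orientation: [-90.0, -0.0, 73.5]
force: [-0.2, 1.2, -1.8]
opening: 0.0219
[0.565389962776359, 0.051124985220188636, 0.24955517940276073] [-90.00225770059626, -0.026990995511368045, 73.5478180078523] 0.0218824060430802 18.375
[326.7234 237.2679]
crop 271 187
[ 0.3949 -0.3441  0.0213]
```

View pics/s10.png

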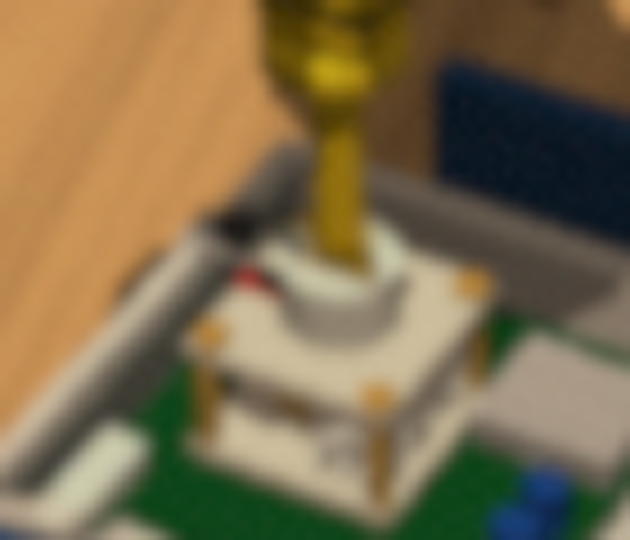

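View pics/w10c.png

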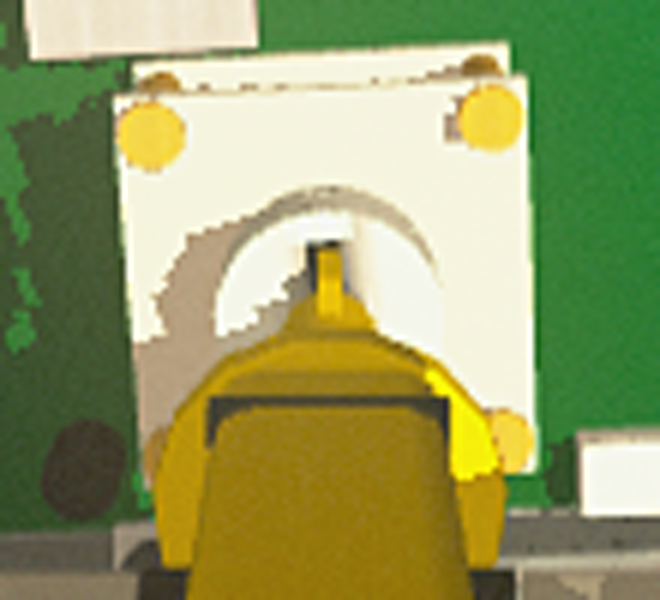

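```bash
python3 -m crank '[[[1,0,-12,0,0],[1,0,-30,0,0],[1,0,-45,-25,0],[1,0,-60,-55,0],[1,0,-60,-55,0],[1,0,-60,-55,0]]]'; python3 tv.py w11
```

```text
clock: 19.23
tool_pos: [0.6176, 0.0351, 0.3095]
orientation: [-90.0, 0.0, 73.5]
force: [-0.5, 0.5, -0.5]
opening: 0.0221
[0.6175648480567435, 0.035086287690623295, 0.3095002240153324] [-89.95913900403764, 0.018081004032160748, 73.47715126171855] 0.02205325241085046 19.225
[327.337  161.1128]
crop 272 111
```

View pics/w11c.png

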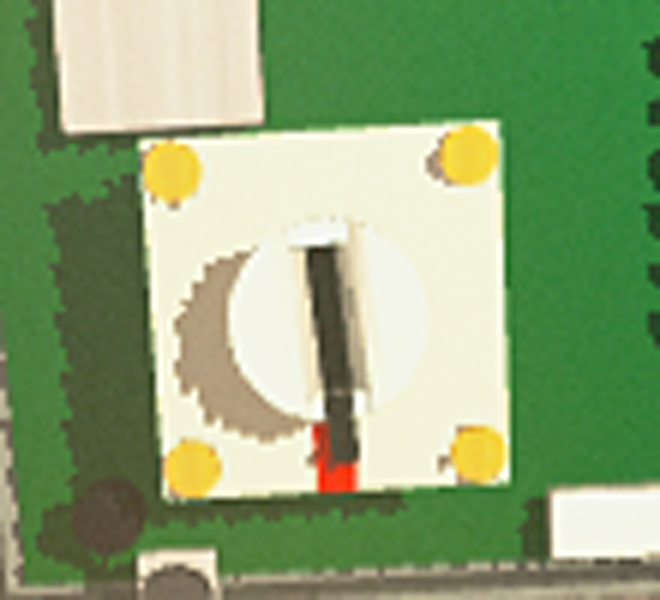

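Run:
```python
from plant import ctrl
from h import *
m=ctrl.camera_model("wrist")
def A(v): return np.degrees(np.arctan2(v[1],v[0]))
o=dict(tool_pos=[.61756,.03509,.3095],orientation=[-89.959,.018,73.477])
W=lambda c,z:onz(np.array(c)/6+[272,111],z,m,o)
print("slot",A(W((322,392),.138)-W((308,247),.138)),A(W((353,392),.138)-W((338,247),.138)))
P=np.array([W(q,.121) for q in[(138,138),(500,120),(511,484),(163,498)]]);print(P.mean(0),W((328,320),.138),[A(P[i]-P[i-1])for i in range(4)])
```

```text
slot -10.943587329762948 -10.326916246586103
[0.5678 0.0496 0.121 ] [0.5676 0.0496 0.138 ] [np.float64(166.30090227689018), np.float64(76.2114915168087), np.float64(-13.41982223236028), np.float64(-104.19754573846862)]
```

The pointer is now about 0.05 rad short of the red mark. I reinsert and finish the turn, with the blade's play accounted for at 0.103 rad.

```bash
python3 go.py .5654 .0510 .275 78.5
```

```text
clock 19.275 pos [0.6174 0.0352 0.3095] ori [-89.9603   0.017   73.4918] j [  21.3   13.     0.8   -0.   -77.9 -127.8] F [ 0.1 -0.9 -0.3]
shift [ 0.4 34.5 54.3] turn -0.087 rows 1.0 0.5
```

```bash
python3 -m crank '[[[1,0,10,30,-0.06],[1,0,30,54,-0.087],[1,0,35,54,-0.087],[1,0,35,54,-0.087],[1,0,41,54,-0.087],[1,0,46,54,-0.087],[1,0,50,54,-0.087],[1,0,53,54,-0.087],[1,0,57,54,-0.087],[1,0,60,54,-0.087],[1,0,60,54,-0.087]]]'; python3 go.py .5654 .051 .2496 70.6
```

```text
clock: 20.65
tool_pos: [0.5662, 0.0506, 0.2493]
orientation: [-90.0, 0.0, 78.5]
force: [-0.1, -0.7, -0.1]
opening: 0.022
clock 20.65 pos [0.5662 0.0506 0.2493] ori [-89.9798   0.0096  78.4708] j [  24.8    9.7  -11.    -0.   -69.3 -126.3] F [-0.1 -0.7 -0.1]
shift [ 0.3 -0.3  0.8] turn 0.137 rows 0.0 0.7
```

```bash
python3 -m crank '[[[1,0,0,0,0.06],[1,0,0,0,0.11],[1,0,0,0,0.137],[1,0,0,0,0.137],[1,0,0,0,0.137]]]'; python3 -m crank '[[[1,0,-12,0,-0.03],[1,0,-30,0,-0.03],[1,0,-45,-25,-0.03],[1,0,-60,-55,-0.03],[1,0,-60,-55,-0.03],[1,0,-60,-55,-0.03]]]'; python3 tv.py w12
```

```text
clock: 21.28
tool_pos: [0.5664, 0.0508, 0.2496]
orientation: [-90.0, -0.0, 70.7]
force: [0.3, 1.5, -2.2]
opening: 0.0218
clock: 22.02
tool_pos: [0.6177, 0.032, 0.3096]
orientation: [-90.0, 0.0, 72.4]
force: [0.1, 0.1, -0.2]
opening: 0.0217
[0.6177009372269578, 0.03199429923199124, 0.3095919830755339] [-89.96786811342484, 0.03155309707385597, 72.35756378551609] 0.02172857060159301 22.025
[329.4217 159.8427]
crop 274 109
```

View pics/w12c.png

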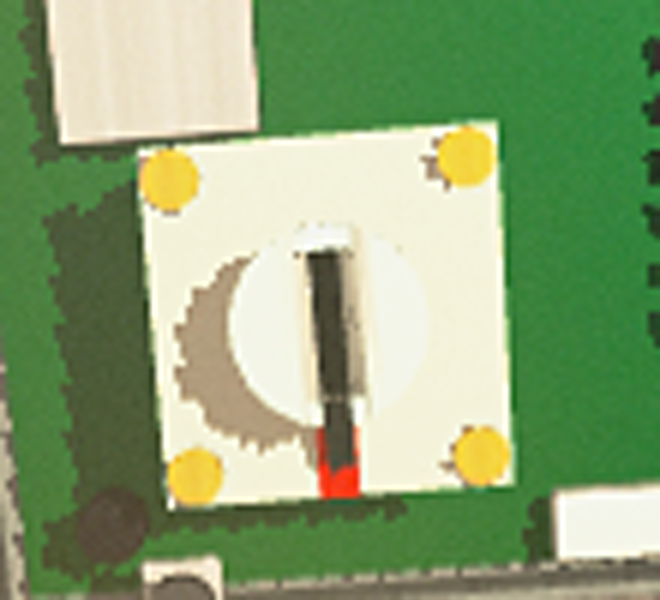

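Run:
```python
from plant import ctrl
from h import *
m=ctrl.camera_model("wrist")
def A(v): return np.degrees(np.arctan2(v[1],v[0]))
o=dict(tool_pos=[.6177,.03199,.30959],orientation=[-89.968,.0315,72.358])
W=lambda c,z:onz(np.array(c)/6+[274,109],z,m,o)
print("slot",A(W((319,398),.138)-W((308,250),.138)),A(W((350,398),.138)-W((338,250),.138)))
P=np.array([W(q,.121) for q in[(138,149),(498,121),(514,484),(169,508)]]);print(P.mean(0),W((329,327),.138),[A(P[i]-P[i-1])for i in range(4)])
c=P.mean(0);print("mark",A(W((340,497),.121)-c),"ptr",A(W((341,466),.135)-W((329,327),.138)))
print(onz((170/1.,1),.1,m,o))
```

```text
slot -13.271037647956494 -12.659672155625707
[0.568  0.0498 0.121 ] [0.5679 0.0495 0.138 ] [np.float64(166.2740482031673), np.float64(76.62926665172817), np.float64(-13.637729349874148), np.float64(-103.63545052394599)]
mark -14.10536822989458 ptr -12.4508130991284
[ 0.3893 -0.0443  0.1   ]
```

The pointer sits on the mark, within about 0.01 rad. Now the tool goes back to the rack.

```bash
python3 go.py .4402 -.3011 .32 109.1
```

```text
clock 22.075 pos [0.6175 0.0322 0.3096] ori [-89.9696   0.0298  72.3692] j [  21.1   13.     0.8    0.   -77.9 -128.7] F [-0.2 -0.2  0.2]
shift [-371.3  -10.2   68. ] turn -0.641 rows 6.0 3.4
```

```bash
python3 -m crank '[[[1,-30,-10,5,-0.05],[1,-80,-10,15,-0.15],[1,-135,-10,25,-0.27],[1,-190,-10,35,-0.39],[1,-245,-10,45,-0.5],[1,-300,-10,55,-0.6],[1,-345,-10,63,-0.641],[1,-365,-10,67,-0.641],[1,-371,-10,68,-0.641],[1,-371,-10,68,-0.641],[1,-371,-10,68,-0.641],[1,-371,-10,68,-0.641]]]'; python3 go.py .4402 -.3011 .2 109.1; python3 tv.py w13
```

```text
clock: 23.58
tool_pos: [0.4412, -0.2999, 0.3196]
orientation: [-90.0, -0.0, 109.1]
force: [0.2, 0.1, -1.2]
opening: 0.022
clock 23.575 pos [ 0.4412 -0.2999  0.3196] ori [-90.0011  -0.0044 109.1354] j [-13.1   4.3  -8.3  -0.  -77.4 -57.7] F [ 0.2  0.1 -1.2]
shift [ -0.8 119.6   1.3] turn 0.001 rows 1.9 0.0
[0.4411993873971531, -0.299883094524683, 0.31955571506925734] [-90.00110763837355, -0.0044243133727242265, 109.13543073399337] 0.021955141346184877 23.575
[576.3897 414.2744]
crop 521 364
```

View pics/w13.png

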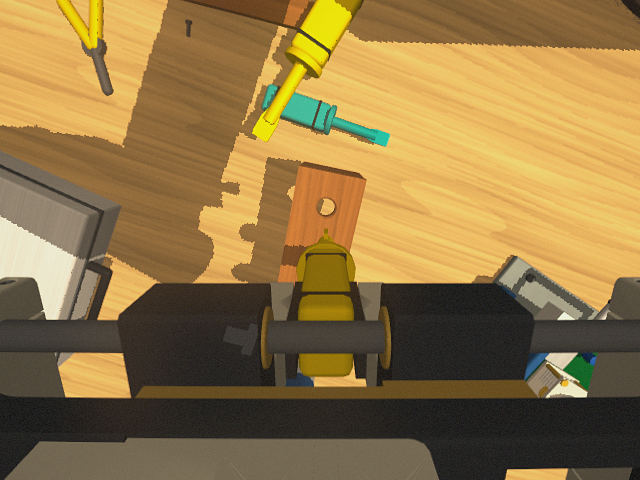

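Run:
```python
from plant import ctrl
from h import *
m=ctrl.camera_model("wrist");o=dict(tool_pos=[.4412,-.29988,.31956],orientation=[-90,0,109.135])
print(onz((327,206.5),.08,m,o),proj([[.4412,-.2999,.08]],m,o))
im=cv2.imread("pics/w13.png");cv2.imwrite("pics/w13c.png",cv2.resize(im[160:260,280:380],None,fx=5,fy=5,interpolation=cv2.INTER_CUBIC))
```

```text
[ 0.4397 -0.2997  0.08  ] [[326.4115 207.6914]]
```

View pics/w13c.png

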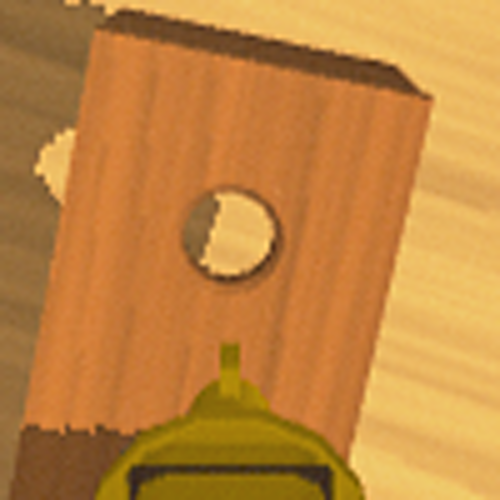

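```bash
python3 -m crank '[[[1,-0.4,40,1.2,0],[1,-0.4,85,1.2,0],[1,-0.4,105,1.2,0],[1,-0.4,115,1.2,0],[1,-0.4,125,1.2,0],[1,-0.4,135,1.2,0],[1,-0.4,145,1.2,0]]]'; python3 -m crank '[[[1,0,12,0,0],[1,0,24,0,0],[1,0,35,0,0],[1,0,40,0,0],[1,0,42,0,0],[1,0,42,0,0]]]'; python3 go.py .4402 -.3011 .1295 109.1
```

```text
clock: 24.5
tool_pos: [0.4401, -0.3014, 0.1744]
orientation: [-90.0, 0.0, 109.1]
force: [-0.5, 0.2, -0.4]
opening: 0.022
clock: 25.25
tool_pos: [0.4399, -0.3014, 0.1327]
orientation: [-90.0, 0.0, 109.1]
force: [0.4, 0.1, 0.1]
opening: 0.022
clock 25.25 pos [ 0.4399 -0.3014  0.1327] ori [-90.0056   0.0095 109.0725] j [-13.3  12.  -24.6   0.  -53.4 -57.6] F [0.4 0.1 0.1]
shift [ 0.2  3.2 -0.3] turn -0.0 rows 0.1 0.0
```

```bash
python3 -m crank '[[[1,0,1.5,0,0],[1,0,3,0,0],[1,0,3.5,0,0],[1,0,3.5,0,0]]]'; python3 -m crank '[[[-1,0,0,0,0],[-1,0,0,0,0],[-1,0,0,0,0],[-1,0,0,0,0],[-1,0,0,0,0],[-1,0,0,0,0],[-1,0,0,0,0],[-1,0,0,0,0]]]'
```

```text
clock: 25.75
tool_pos: [0.4399, -0.3014, 0.1295]
orientation: [-90.0, 0.0, 109.1]
force: [-1.0, 2.2, 3.9]
opening: 0.0222
clock: 26.75
tool_pos: [0.4398, -0.3013, 0.1291]
orientation: [-90.0, -0.0, 109.1]
force: [-0.3, 0.1, -0.7]
opening: 0.0874
```

```bash
python3 -m crank '[[[-1,0,-40,0,0],[-1,0,-90,0,0],[-1,0,-140,0,0],[-1,0,-170,-30,0],[-1,0,-170,-45,0],[-1,0,-170,-45,0]]]'
python3 - <<'E'
from plant import ctrl
from h import *
for n in("wrist","top","side"):
    cv2.imwrite(f"pics/{n}14.png",ctrl.snapshot(n)[:,:,::-1])
E
```

```text
clock: 27.5
tool_pos: [0.4827, -0.286, 0.298]
orientation: [-89.9, -0.1, 109.1]
force: [-0.7, -0.2, -0.3]
opening: 0.0877
```

View pics/wrist14.png

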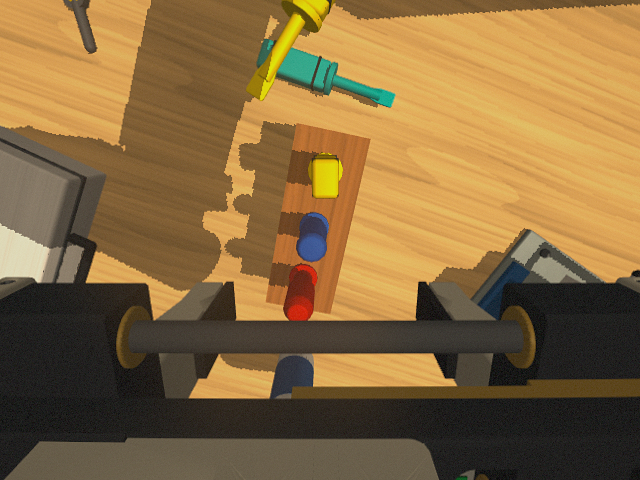

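View pics/side14.png

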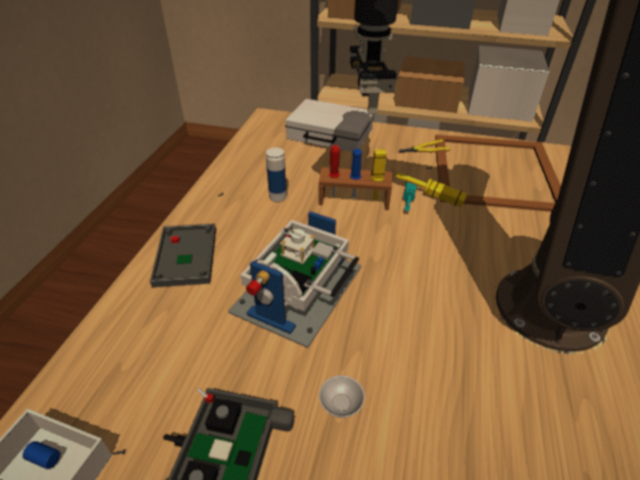

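View pics/top14.png

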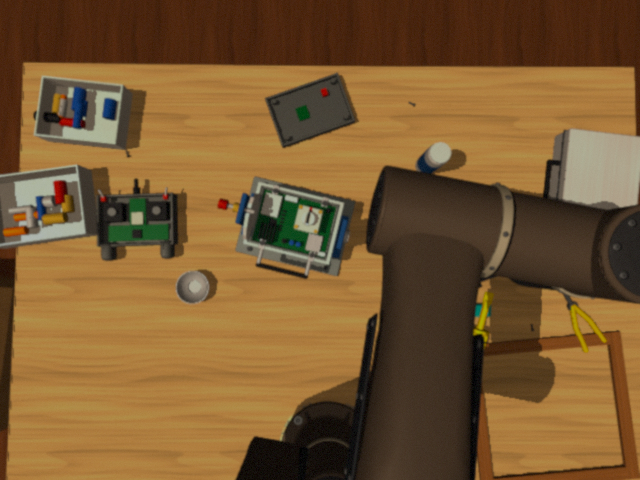

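```bash
python3 -c "
from plant import ctrl
print(ctrl.close_job(), ctrl.get_obs()['clock'])"
```

```text
the job is handed in; nothing more can be done
the job is handed in; nothing more can be done
```

The chassis is level and locked, the trimmer is on its mark and the yellow tool is back in its hole. One other thing changed: the two look-alike tools ended up lying on the bench. I handed the job in at about 28 s of the 64 s allowed.

- **Chassis and lock pin:** I swung the chassis level by pushing down on the handle. I then pushed the pin until it stopped hard: the knob moved about 21.5 mm and didn't move further at 24 N. In the pictures its nose sits in the arc's notch.
- **Trimmer:** I used the small yellow tuning tool from the rack and turned the trimmer in two steps. My last measurement put the pointer about 0.01 rad short of the red mark, roughly the limit of what I could measure. A rougher estimate from the same picture gave 0.03 rad.
- **Tool return:** The tool is upright in its own hole. I felt it touch down at the height where it first stood, and the last pictures show it seated. The gripper is open and clear of everything.
- **Look-alike tools:** The larger yellow tool and the turquoise one stood free on their blade tips in the first pictures. At 6 s I found both lying on the bench. The larger one already seemed to lean about 10° at the start, and my planned path passed above both, so I think they fell on their own. I have no picture of the moment and can't rule out that I caused it. I left them as they lay.
- **Rest of the bench:** Nothing else looks moved, though the arm hid part of the rack area in the last top picture.

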